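Mount the reference ball and jog the probe over it

TASK

Set the measuring machine up for a probe check: take the reference-ball stand from its storage block and fix it upright in the fixture rail's channel, in the free stretch between the two stop blocks - push its spring foot down through the slot, give it a quarter turn and let it spring up so that the foot catches under both lips. Then tilt the console's spring-centred jog lever to the right and hold it while the probe travels right, let it recentre so that the probe stops above the ball, and leave the stand standing free. Do not knock the probe, do not strain the lever against its stop, and leave the other things where they are.

Things in the scene. Friction and masses are not known exactly. Their poses are not given: they have to be found in the camera images.
- stand: Reference-ball stand, loose, 0.3 to 0.45 kg, 98 mm tall; origin at the centre of the foot's underside, z up the stand. Hammer-head foot 48 (x) x 17 (y) x 10.5 mm, with two 10 mm wide grooves across its top, centred at x = +/-14 mm, floors at z = 6 mm; above it a round neck 14 mm thick. Starts upright, foot in the storage block's pocket, its x along the block's x within 2 degrees.
- stand_grip (a point): Centre of the stand's square steel grip block, 26 x 26 x 30 mm, sides along the stand's x and y, 56 mm above the foot's underside (block from 41 to 71 mm). Axes as the stand. Above the block a short stem and the ball, both narrower than the block.
- collar: Spring-loaded steel disc round the stand's neck, 52 mm diameter, 8 mm thick; origin at its underside, 13 mm above the foot's underside when free. It slides up the stand by at most 13 mm against the spring (2.7 N to start, then 0.57 N per mm) and turns with the stand. It lies on the rail's top while the foot is pushed down inside.
- ball (a point): Centre of the stand's white ball, 20 mm in diameter, 88 mm above the foot's underside (top at 98 mm); axes as the stand.
- holder: Storage block of grey plastic, fixed, 86 (x) x 66 (y) x 30 mm; origin under its centre. Pocket open at the top, 52 (x) x 21 (y) mm, floor 18 mm above the table. The stand lifts straight out.
- rail: Fixture rail, fixed: aluminium C-channel 400 mm long (its y, left-right), 70 mm wide (its x), 50 mm high; origin under its centre. Slot along the top, 24 mm wide; lips 6 mm thick whose edges curl down (12 to 16 mm either side of the middle) to 39 mm above the table. Cavity 60 mm wide, floor at 5 mm. The foot enters only with its long side along the slot.
- bay (a point): Middle of the rail's free stretch: on the slot's centre line, level with the rail's top, 50 mm above the table; axes as the rail. Two dark steel stop blocks, 62 x 45 x 26 mm, sit on the rail, centred 125 mm to either side along y, leaving 205 mm free.
- bay_catch (a point): Where the foot's underside ends up when locked: under the bay point, 33 mm above the table; axes as the rail. To turn, the foot's underside must be 25 to 28 mm above the table, 8 to 9.5 N on the spring (collar fully up at 24). Turned across (its x within 0.2 rad of the rail's x), within 3 mm of the slot's middle, and let go, it springs up to 33 mm, the curled edges in its grooves; else it stays at 28.5 mm.
- stylus_tip (a point): Lower end of the probe's stylus, 150 mm above the table. It travels left-right (the rail's y, left is +y) exactly above the slot; parked at the start 0.21 to 0.31 m to the left of the bay. With the stand locked in the rail the ball's top is 19 mm below it. Axes as the rail.
- carriage: White travelling column of the measuring machine on a guideway along the back, 0.09 m square, 0.34 m tall, with a level arm 50 mm square (280 to 330 mm above the table) reaching 0.28 m towards the robot over the rail; dark probe head 50 mm wide below the arm, down to 200 mm, then the thin probe and stylus to 150 mm. Origin at table height under the stylus. Not to be touched.
- console: Operator console, fixed: grey desk box 150 (x) x 200 (y) mm, top sloping up 15 degrees away from the operator, 45 to 85 mm high; origin under its centre, x away from the operator (who is on the robot's side), y to the operator's left. Jog lever in the middle; mushroom stop button at x = -45, y = 72 mm, top 80 mm high.
- screen_edge (a point): Middle of the lower front edge of the readout screen over the console, 225 mm above the table, 5 mm farther in console x than the centred knob's middle; axes as the console. The screen is 230 mm wide, 45 mm deep, 100 mm tall, on a post behind. It bars a vertical tool from the lever: come from the front, tool leaning 25 to 45 degrees back towards the operator.
- jog_lever: The jog lever itself: steel shaft 12 mm thick with the black knob on top, 97 mm long from its pivot to the top; origin at the pivot (console x = 5, y = 0, z = 62 mm), axes as the knob point.
- jog_angle (a joint): Jog lever angle, rad: 0 centred, positive to the operator's left, negative to the right, stops at +/-0.42. Spring-centred, 12 N at the knob at full tilt, in proportion below; let go, it recentres by itself (within 0.02). It runs the probe while tilted: right tilt right, left tilt left, faster with more tilt (about 25 mm/s at 0.2 rad, 55 at 0.42); the probe coasts some 3 mm when it recentres.
- lever_knob (a point): Middle of the jog lever's round black knob, 25 mm diameter, 44 mm long; 135 mm above the table and at console x = -14 mm when centred; z along the lever (leaning 15 degrees to the operator), x away from the operator, y left. It swings sideways only, 75 mm above its pivot, 29 mm at the knob's middle to each stop.
- casting: Bystander: grey turned bearing-housing casting, 150 mm diameter, 87 mm high; origin under its centre.
- ring_gauge: Bystander: steel setting ring, 72 mm outside, 44 mm inside, 26 mm high; origin under its centre.
- v_block: Bystander: dark steel V-block 60 x 50 x 45 mm; origin under its centre.
- setup_block: Bystander: drilled steel setup block 75 x 50 x 25 mm; origin under its centre.
- cylinder_square: Bystander: steel cylinder square, 48 mm diameter, 95 mm high; origin under its centre.
- screwdriver: Bystander: screwdriver 190 mm long, lying on the table; origin under it.
Not all that is in view belongs to the job. Leave any red look-alike of the stand alone.

How it is judged:
By the outcome, as a careful person would: the job done as asked, in the order asked, and still so for the second after the job is handed in, with the robot touching nothing.
It also fails if it takes over 64 s, if anything falls off the work surface, if the arm or the gripper's body presses on something with over 40 N, if the wrist force passes 120 N, or if a joint passes its speed limit or range.

ROBOT

A 6-joint arm with a two-finger parallel gripper is mounted at the origin on the work surface. World frame = base frame: x ahead of the robot, y to its left, z up, the work surface at z = 0. Lengths are in mm, angles in rad, forces in N, time in s.
With the tool pointing down it reaches from about 300 to 850 mm from the base axis. Payload 4.2 kg.
Tool frame: the origin (TCP) lies at the centre of the arm's flange, where the gripper is bolted on; the fingertips stand 191 mm ahead of it and the grasp point (between the pads) lies 172 mm ahead of it; z points along the fingers, y is the line along which they close (so a half turn about z gives the same grasp; the last joint's range is limited). The gripper opens to 91 mm and grips with 3 to 60 N. Pads are 32 mm wide; open, the fingers measure 118 mm over their backs; the gripper's body (76 mm by 178 mm) begins 60 mm behind the grasp point.
Start: joints at [-1.144, 0.32, 1.565, -0, 1.257, -0.02], TCP at [248.445, -518.554, 404.776] pointing down, gripper open.
Joint ranges: [-3.11, 3.11], [-0.84, 2.01], [0.21, 2.61], [-1.34, 4.49], [0.05, 2.63], [-2.56, 2.56]. Speed limits (rad/s): [2.57, 2.57, 3.14, 3.14, 3.14, 3.14].

INTERFACE

Orientations are given as a unit quaternion [w, x, y, z].
In Python, from plant import status, eyes, robot, finder gives the robot as it stands. The module is installed in compiled form; this text tells all that it offers.
- The arm moves only by the shell command python3 -m handwheel 'ROWS' [FORCE]. ROWS is JSON, one flat list of numbers, 7 for each row, row after row: the turn, a rotation vector about the world's x, y, z in units of 90 degrees (1.0 is 90 degrees), then the shift along the world's x, y, z in units of 0.12 m (1.0 is 0.12 m), then the gripper's target within -1 to 1 (fully open at 1, half-way at 0, shut at -1). In form: [wx, wy, wz, x, y, z, fingers, wx, wy, wz, x, y, z, fingers, ...]. A call has 1 to 10 rows; each row shifts and turns the commanded pose from where the row before left it; what a row does not reach is not made up. A row lasts 1/10 s, in which the tool goes at most 50 mm and 8.59 degrees, less where a joint would pass 70% of its speed; a pose out of reach is approached as far as the arm can. A call with a number of a shift or a turn outside -1 to 1 is refused whole. A call with a gripper value outside its range is refused whole. The fingers move at their own pace and stop on an object; FORCE is the grip in N (left out, the last holds). Time passes only in rows, so rows that do not move let the fingers close. It gives the time, the measured TCP pose, the force, the opening and the grip force at its end, in the units of the state.
- status.state(): the state, without advancing time (a new reading comes with each control period).
- eyes.capture(name): name is "scene" or "side" or "wrist"; returns a dict with "color" (400x640x3 uint8, red, green, blue), "camera_matrix" (3x3 intrinsics, pixels), "world_from_camera" (4x4, takes a point from camera to world coordinates). Camera axes: x right, y down, z forward; pixel columns grow to the right and rows downward; lengths in mm; the calibration is good to about 2 mm. The wrist camera is an equidistant fisheye: a pixel r from the principal point sees the ray r / f radians off the axis. A picture is of the moment at which its call begins. There is no depth.
- robot.job_done(): hands the job in; it is judged then, once.
Trained networks look in a picture, given as the dict that the camera call returned (one of the last four; its "shot" number tells which), for a name from the list of things; names that differ only in an ending like _2 or _b are one class to them, and where a whole thing is asked for, a point or a joint stands for the part that bears it (a point fixed in the world has none). Each returns a list of dicts, best first, with "p" (0 to 1); they miss things now and then, are a little off and sometimes report something else, mostly with a low value. They report only what shows in the picture. A call takes as long as a camera call. They do not tell look-alikes from the thing itself.
- finder.search_frame(picture, name): "at" ([row, column] in pixels, amid what is visible of it).
- finder.trace(picture, name): "pixels" (400x640 bool, what is visible of it) and "at" ([row, column] in pixels, amid what is visible of it).
- finder.spot_point(picture, name): "at" ([row, column] in pixels: a listed point, or the origin of a listed thing).
The state is a dict: "time": time; "q": joint angles; "dq": joint speeds; "joint_torque": joint torques, N m; "tool_pos": TCP position; "ee_rot": TCP orientation; "contact_force": force on the tool from outside, world axes, zero at the start; "torque": the same for the moment, N m; "finger_gap": finger opening in mm; "grip_force": force on a finger pad.
Only numpy, scipy, OpenCV 4.12 (cv2) and the standard library are available. Lean on these libraries where they do the work, as an engineer would, in place of code of your own. Each camera call takes 0.05 s, during which the arm holds its last target. There are 200 camera calls.

## Working session

There is one attempt and no reset: what is moved stays moved. The work goes in short steps, Python scripts to look and compute and a shell command to move; the robot and the scene stay as the last step left them, time stands still between calls to the robot, and variables do not carry over. Pictures are saved under pics/ and viewed, at most 10 in all, crops included, and the job is handed in when it is done.

```bash
mkdir -p pics
cat > h.py <<'E'
import numpy as np, cv2
from plant import status, eyes, robot, finder
def ray(p,at):
    K=p["camera_matrix"];T=np.array(p["world_from_camera"]);r,c=at
    v=np.array([(c-K[0][2])/K[0][0],(r-K[1][2])/K[1][1],1.])
    if p.get("name")=="wrist":
        th=np.hypot(v[0],v[1]); s=np.sin(th)/max(th,1e-9); v=np.array([v[0]*s,v[1]*s,np.cos(th)])
    return T[:3,3],T[:3,:3]@v
def cap(n):
    p=eyes.capture(n)
    return p
def onz(p,at,z,wrist=False):
    q=dict(p); q["name"]="wrist" if wrist else "x"
    o,d=ray(q,at); return o+d*(z-o[2])/d[2]
def two(p1,a1,p2,a2):
    (o1,d1),(o2,d2)=ray({**p1,"name":"x"},a1),ray({**p2,"name":"x"},a2)
    A=np.stack([d1,-d2],1); s=np.linalg.lstsq(A,o2-o1,rcond=None)[0]
    x,y=o1+s[0]*d1,o2+s[1]*d2
    return (x+y)/2,np.linalg.norm(x-y)
def save(p,f): cv2.imwrite("pics/"+f,cv2.cvtColor(p["color"],cv2.COLOR_RGB2BGR))
E
python3 - <<'E'
from h import *
np.set_printoptions(precision=1,suppress=True)
a=cap("scene");b=cap("side");save(a,"a.png");save(b,"b.png")
print(status.state()["tool_pos"],status.state()["ee_rot"])
Z=dict(stand_grip=74,ball=106,holder=0,rail=0,bay=50,stylus_tip=150,console=0,lever_knob=135,screen_edge=225)
for n,z in Z.items():
    for nm,p in(("scene",a),("side",b)):
        for r in finder.spot_point(p,n)[:3]: print(n,nm,round(r["p"],2),np.array(r["at"]),onz(p,r["at"],z))
E
```

```text
[ 248.4 -518.4  404. ] [-0.   1.   0.2 -0. ]
stand_grip scene 0.62 [221.7 354.8] [344.6 148.7  74. ]
stand_grip scene 0.58 [247.5 341.5] [434.6 167.2  74. ]
stand_grip side 0.89 [265.2 304.3] [450.7 290.3  74. ]
stand_grip side 0.77 [284.5 394.1] [198.5 324.   74. ]
stand_grip side 0.54 [237.8 318.1] [435.6 164.4  74. ]
ball scene 0.93 [209.9 436.3] [212.1 313.7 106. ]
ball scene 0.75 [273.1 379.8] [464.2 295.7 106. ]
ball scene 0.7 [243.3 342. ] [443.  173.6 106. ]
ball side 0.87 [257.  299.8] [461.5 293.9 106. ]
ball side 0.74 [230.7 316.7] [438.1 171.  106. ]
ball side 0.67 [279.  395.1] [197.7 336.3 106. ]
holder scene 0.45 [264.8 340.8] [436.7 168.2   0. ]
holder side 0.6 [257.2 318.3] [435.5 168.5  -0. ]
holder side 0.27 [226.5 273.3] [615.3  40.9   0. ]
rail scene 0.56 [293.6 282.9] [594.1  97.6   0. ]
rail scene 0.34 [232.3 328.2] [366.9  78.5   0. ]
rail side 0.65 [238.6 273.8] [596.3 103.3  -0. ]
bay scene 0.88 [283.  274.1] [604.8  82.7  50. ]
bay scene 0.33 [284.6 277.3] [603.8  92.   50. ]
bay side 0.63 [219.9 272.6] [606.1  69.3  50. ]
stylus_tip side 0.98 [238.8 252.5] [594.  290.7 150. ]
console scene 0.9 [214.3 170.4] [ 574.3 -330.5    0. ]
console side 0.91 [173.8 308.8] [ 567.9 -316.6    0. ]
console side 0.24 [250.9 317.1] [444.9 139.9   0. ]
lever_knob scene 0.57 [180.9 166.7] [ 559.2 -315.6  135. ]
lever_knob scene 0.46 [157.3 154.7] [ 514.6 -410.9  135. ]
lever_knob side 0.38 [301.9 328.4] [350.3 471.  135. ]
screen_edge scene 0.74 [194.4 259.1] [511.4 -20.6 225. ]
screen_edge scene 0.65 [154.8 154.1] [ 560.9 -329.2  225. ]
screen_edge side 0.78 [121.  308.3] [ 565.2 -325.9  225. ]
```

View pics/a.png

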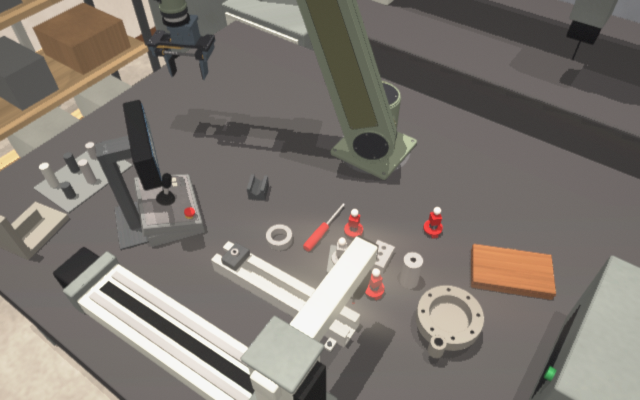

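View pics/b.png

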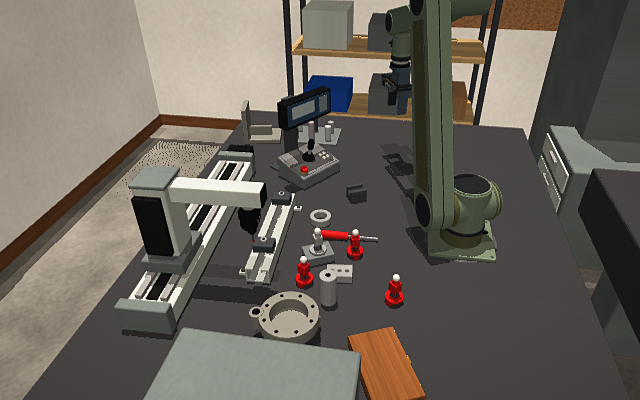

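```bash
python3 -m handwheel '[0,0,0.0667,0.1,0.38,0.03,1, 0,0,0.0667,0.1,0.38,0.03,1, 0,0,0.0667,0.1,0.38,0.03,1, 0,0,0.0667,0.1,0.38,0.03,1, 0,0,0.0667,0.1,0.38,0.03,1, 0,0,0.0667,0.1,0.38,0.03,1, 0,0,0.0667,0.1,0.38,0.03,1, 0,0,0.0667,0.1,0.38,0.03,1, 0,0,0.0667,0.1,0.38,0.03,1, 0,0,0.0667,0.1,0.38,0.03,1]'; python3 -m handwheel '[0,0,0.0667,0.11,0.37,0.03,1, 0,0,0.0667,0.11,0.37,0.03,1, 0,0,0.0667,0.11,0.37,0.03,1, 0,0,0.0667,0.11,0.37,0.03,1, 0,0,0.0667,0.11,0.37,0.03,1]'
python3 - <<'E'
from h import *
np.set_printoptions(precision=3,suppress=True)
w=cap("wrist");save(w,"w1.png");print(np.array(w["world_from_camera"]),w["camera_matrix"])
s=status.state();print(s["time"],s["tool_pos"],s["ee_rot"],s["q"])
for n,z in dict(stand_grip=74,ball=106,holder=0,collar=31,bay=50,stylus_tip=150,rail=0).items():
    for r in finder.spot_point(w,n)[:3]: print(n,round(r["p"],2),np.array(r["at"]),onz(w,r["at"],z,True))
E
```

```text
time: 2.0
tool_pos: [368.3, -60.7, 441.3]
ee_rot: [0.001, 0.732, 0.681, 0.0]
contact_force: [0.8, -0.3, -0.2]
finger_gap: 91.3
grip_force: 0.0
time: 2.5
tool_pos: [434.4, 161.5, 459.2]
ee_rot: [0.0, 0.53, 0.848, 0.0]
contact_force: [0.9, -0.1, 0.3]
finger_gap: 91.4
grip_force: 0.0
[[  0.899   0.42    0.123 400.098]
 [  0.438  -0.863  -0.25  232.461]
 [  0.001   0.279  -0.96  439.04 ]
 [  0.      0.      0.      1.   ]] [[309.707   0.    315.439]
 [  0.    309.707 192.629]
 [  0.      0.      1.   ]]
2.55 [436.455 166.521 459.421] [-0.     0.528  0.849  0.004] [ 0.338  0.114  1.698  0.006  1.324 -0.122]
stand_grip 0.95 [147.2 232.3] [331.09  144.754  74.   ]
stand_grip 0.78 [165.8 319.7] [436.84  169.712  74.   ]
stand_grip 0.66 [ 90.9 372.5] [452.657 278.186  74.   ]
ball 0.87 [ 89.9 381.4] [456.163 279.819 106.   ]
ball 0.76 [170.8 320.8] [437.179 170.71  106.   ]
ball 0.75 [156.  223.3] [331.39  138.886 106.   ]
holder 0.98 [156.9 320.3] [439.312 169.078   0.   ]
holder 0.22 [239.4 394.1] [603.101 103.17    0.   ]
collar 0.97 [161.2 319.6] [438.279 167.9    31.   ]
collar 0.94 [145.9 238.2] [329.848 139.523  31.   ]
collar 0.92 [  1.8 210.3] [205.46  306.458  31.   ]
bay 0.92 [265.6 393. ] [601.176  80.687  50.   ]
stylus_tip 0.89 [135.7 503.1] [588.739 300.962 150.   ]
rail 0.85 [239.3 394.3] [603.313 103.459   0.   ]
```

View pics/w1.png

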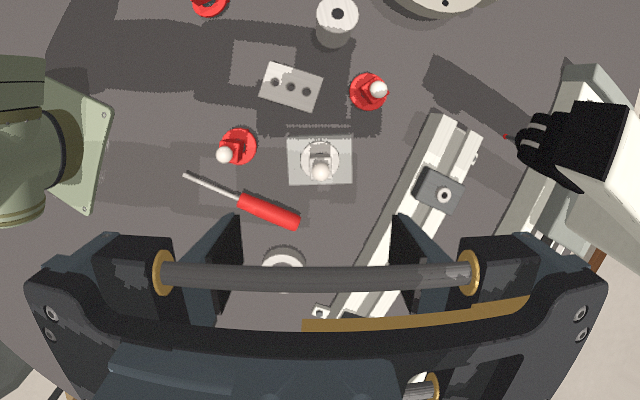

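Run:
```python
from h import *
np.set_printoptions(precision=1,suppress=True)
w=cap("wrist")
def yaw(a,b,z):
    d=onz(w,b,z,True)-onz(w,a,z,True);return np.degrees(np.arctan2(d[1],d[0]))
print("holder top back",yaw((135,287),(134,351),30),"bottom front",yaw((185,290),(184,352),0))
for n,zs in (("holder",(0,30)),("rail",(50,))):
    m=finder.trace(w,n)[0]["pixels"].astype(np.uint8)
    c=max(cv2.findContours(m,0,2)[0],key=cv2.contourArea)[:,0]
    for z in zs:
        P=np.array([onz(w,(v,u),z,True)[:2] for u,v in c],np.float32); print(n,z,cv2.minAreaRect(P))
# rail edges: fit lines by LSD on region
g=cv2.cvtColor(w["color"],cv2.COLOR_RGB2GRAY)
L=cv2.createLineSegmentDetector().detect(g)[0][:,0]
for x1,y1,x2,y2 in L:
    if np.hypot(x2-x1,y2-y1)>35 and 320<min(x1,x2) and max(x1,x2)<485 and 100<min(y1,y2):
        print((x1,y1,x2,y2),yaw((y1,x1),(y2,x2),50),onz(w,(y1,x1),50,True)[:2],onz(w,(y2,x2),50,True)[:2])
    if np.hypot(x2-x1,y2-y1)>25 and 280<min(x1,x2) and max(x1,x2)<360 and 125<min(y1,y2)<max(y1,y2)<190:
        print("H",np.array((x1,y1,x2,y2)),yaw((y1,x1),(y2,x2),30))
```

```text
holder top back 26.56776804751607 bottom front 26.55295277430373
holder 0 ((438.92626953125, 165.77972412109375), (93.80668640136719, 74.65469360351562), 26.147180557250977)
holder 30 ((436.28338623046875, 170.1341552734375), (87.39159393310547, 69.54932403564453), 26.14717674255371)
rail 50 ((591.1443481445312, 180.31549072265625), (100.514404296875, 247.45677185058594), 2.422186851501465)
(np.float32(387.24274), np.float32(264.28854), np.float32(392.11948), np.float32(214.52144)) 115.54549051780674 [590.4  74.8] [556.9 144.8]
(np.float32(398.19727), np.float32(289.94788), np.float32(340.63907), np.float32(292.22986)) -154.22998016962293 [630.8  42.3] [550.5   3.5]
(np.float32(409.9072), np.float32(217.58643), np.float32(453.9159), np.float32(261.07465)) -16.369042251431125 [582.7 151.7] [688.  120.8]
(np.float32(438.3722), np.float32(163.92706), np.float32(458.9215), np.float32(117.92243)) 93.11223319825109 [580.9 235.4] [577.2 304.4]
(np.float32(444.49893), np.float32(111.934204), np.float32(397.0316), np.float32(211.29695)) -87.5114184599733 [554.4 300.6] [560.9 151.8]
(np.float3
[... 1371 characters left out ...]
.64632)) 91.81304700433884 [536.4 206.2] [534.6 263.1]
(np.float32(382.75604), np.float32(206.07619), np.float32(400.8515), np.float32(170.741)) 91.55665154817869 [538.9 149.8] [537.5 203.3]
(np.float32(364.79855), np.float32(240.85468), np.float32(382.15457), np.float32(208.84875)) 91.29073201931912 [541.3  94.3] [540.1 146. ]
(np.float32(447.68518), np.float32(170.41966), np.float32(466.37317), np.float32(130.39072)) 92.37487501983146 [598.2 234.1] [595.7 295.3]
H [319.4 127.1 349.4 127. ] 26.275523534264646
H [288.1 127.  318.1 127.2] 24.87917819755154
(np.float32(397.88364), np.float32(215.42493), np.float32(426.4133), np.float32(255.95004)) -26.22398278549095 [565.1 147.2] [639.3 110.6]
```

```bash
python3 -m handwheel '[0,0,0,0.008,0.025,-0.35,1, 0,0,0,0,0,-0.35,1, 0,0,0,0,0,-0.35,1, 0,0,0,0,0,-0.35,1, 0,0,0,0,0,-0.2,1, 0,0,0,0,0,-0.1,1, 0,0,0,0,0,-0.058,1, 0,0,0,0,0,0,1, 0,0,0,0,0,0,-1, 0,0,0,0,0,0,-1]' 50;  python3 -m handwheel '[0,0,0,0,0,0,-1, 0,0,0,0,0,0,-1, 0,0,0,0,0,0,-1]' 50
```

```text
time: 4.05
tool_pos: [435.8, 162.5, 248.7]
ee_rot: [0.001, 0.533, 0.846, 0.001]
contact_force: [-0.1, 0.7, -0.1]
finger_gap: 77.9
grip_force: 0.0
time: 4.35
tool_pos: [435.4, 162.5, 248.1]
ee_rot: [0.0, 0.533, 0.846, 0.0]
contact_force: [-0.7, 1.3, 0.3]
finger_gap: 54.1
grip_force: 0.0
```

```bash
python3 -m handwheel '[0,0,0,0.017,0.058,0,0.2, 0,0,0,0,0,0,0.2, 0,0,0,0,0,0,-1, 0,0,0,0,0,0,-1, 0,0,0,0,0,0,-1, 0,0,0,0,0,0,-1, 0,0,0,0,0,0,-1]' 50
```

```text
time: 5.05
tool_pos: [437.3, 169.3, 247.7]
ee_rot: [-0.0, 0.533, 0.846, -0.0]
contact_force: [0.2, 0.4, -0.4]
finger_gap: 25.9
grip_force: 50.0
```

```bash
python3 -m handwheel '[0,0,0,0,0,0.2,-1, 0,0,0,0,0,0.4,-1, 0,0,0.093,0.17,-0.092,0,-1, 0,0,0.093,0.17,-0.092,0,-1, 0,0,0.093,0.17,-0.092,0,-1, 0,0,0.093,0.17,-0.092,0,-1, 0,0,0.093,0.17,-0.092,0,-1, 0,0,0.093,0.17,-0.092,0,-1, 0,0,0.093,0.17,-0.092,0,-1, 0,0,0.093,0.17,-0.092,0,-1]';python3 -m handwheel '[0,0,0,0,0,0,-1,0,0,0,0,0,0,-1,0,0,0,0,0,0,-1]'
cat > look.py <<'E'
from h import *
np.set_printoptions(precision=2,suppress=True)
import sys
w=cap("wrist");save(w,sys.argv[1]);a=cap("scene");b=cap("side")
s=status.state();print(s["tool_pos"],s["ee_rot"],s["q"]);T=np.array(w["world_from_camera"]);print(T[:3,3])
for n,z in dict(bay=50,stylus_tip=150,ball=s["tool_pos"][2]-142).items():
  for m,p in(("wrist",w),("scene",a),("side",b)):
    for r in finder.spot_point(p,n)[:2]:print(n,m,round(r["p"],2),np.array(r["at"]),onz(p,r["at"],z,m=="wrist"))
E
python3 look.py w2.png
```

```text
time: 6.05
tool_pos: [601.1, 80.4, 318.7]
ee_rot: [-0.001, -0.026, 1.0, -0.0]
contact_force: [1.1, 0.5, -2.9]
finger_gap: 26.1
grip_force: 50.0
time: 6.35
tool_pos: [599.9, 81.3, 319.1]
ee_rot: [-0.001, -0.022, 1.0, 0.0]
contact_force: [-0.3, 0.6, -3.0]
finger_gap: 26.3
grip_force: 50.0
[600.02  81.49 319.8 ] [-0.   -0.02  1.    0.  ] [ 0.12  0.43  1.62  0.    1.09 -1.5 ]
[521.13  77.7  299.15]
bay wrist 0.92 [201.2 319.3] [600.17  84.7   50.  ]
bay wrist 0.66 [157.5  22.9] [ 565.52 -264.71   50.  ]
bay scene 0.84 [280.8 277.7] [594.66  85.97  50.  ]
bay scene 0.36 [256.6 272.9] [544.78  30.24  50.  ]
bay side 0.95 [222.6 273.5] [599.26  82.92  50.  ]
bay side 0.4 [196.7 271.2] [647.7  -61.59  50.  ]
stylus_tip wrist 0.73 [234.8 601. ] [587.71 300.38 150.  ]
stylus_tip scene 0.86 [302.  352.8] [588.49 299.19 150.  ]
stylus_tip scene 0.32 [266.4 276.6] [611.43 105.74 150.  ]
ball wrist 0.85 [ 58.  560.2] [482.48 195.26 177.8 ]
ball wrist 0.7 [281.2 315.8] [598.21  81.45 177.8 ]
ball scene 0.73 [207.9 438.3] [264.95 333.68 177.8 ]
ball scene 0.72 [249.5 272.3] [594.39  82.16 177.8 ]
ball side 0.97 [277.9 394.9] [199.8  408.13 177.8 ]
ball side 0.93 [258.4 302.3] [433.26 377.08 177.8 ]
```

View pics/w2.png

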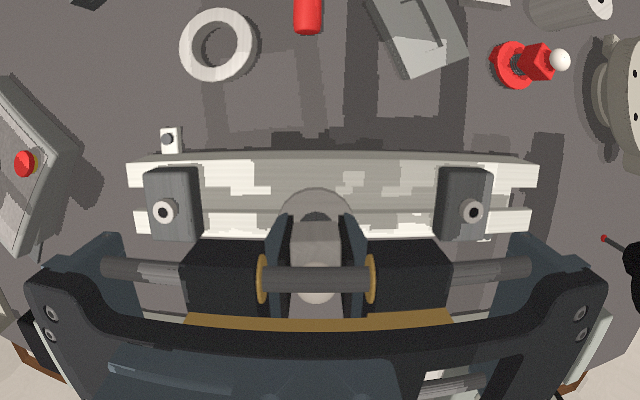

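Run:
```python
from h import *
np.set_printoptions(precision=1,suppress=True)
w=cap("wrist")
g=cv2.cvtColor(w["color"],cv2.COLOR_RGB2GRAY)
for c in (215,250,400,425): print(c,g[145:242,c].tolist())
for c in (215,400):
  for r in range(150,240,10): print(c,r,onz(w,(r,c),50,True)[:2])
for rc in((212,163),(212,473)): print(onz(w,rc,76,True))
cv2.imwrite("pics/w3.png",cv2.resize(cv2.cvtColor(w["color"][140:250,120:540],cv2.COLOR_RGB2BGR),(800,210),interpolation=cv2.INTER_CUBIC))
```

```text
215 [106, 106, 74, 63, 71, 104, 135, 128, 129, 126, 129, 128, 143, 194, 246, 243, 239, 238, 237, 238, 239, 243, 237, 235, 237, 238, 238, 239, 239, 237, 235, 234, 235, 237, 238, 238, 236, 238, 240, 232, 152, 158, 156, 154, 156, 159, 160, 161, 159, 159, 158, 159, 155, 155, 154, 160, 157, 156, 158, 154, 154, 151, 138, 130, 127, 160, 241, 236, 233, 232, 231, 231, 234, 235, 229, 230, 230, 231, 233, 234, 231, 227, 227, 231, 233, 233, 230, 232, 248, 221, 142, 112, 120, 124, 54, 36, 40]
250 [67, 67, 66, 71, 101, 133, 129, 128, 129, 130, 128, 135, 163, 241, 244, 241, 240, 237, 236, 237, 240, 240, 235, 235, 236, 235, 238, 239, 238, 236, 233, 234, 236, 236, 237, 236, 234, 236, 238, 237, 239, 238, 235, 233, 235, 238, 240, 243, 179, 152, 159, 158, 155, 157, 156, 158, 157, 156, 155, 158, 152, 151, 144, 128, 127, 124, 201, 230, 238, 234, 233, 231, 233, 234, 234, 229, 230, 230, 231, 232, 233, 230, 227, 226, 243, 249, 248, 246, 248, 252, 209, 139, 113, 119, 124, 54, 35]
400 [77, 73, 68, 68, 60, 125, 131, 127, 129, 129, 129, 134, 123, 164, 189, 187, 185, 186, 188, 187, 186, 188, 189, 189, 188, 189, 17
[... 566 characters left out ...]
5, 158, 159, 162, 163, 156, 160, 161, 159, 156, 154, 160, 161, 157, 153, 153, 152, 156, 153, 136, 136, 135, 138, 175, 180, 182, 181, 181, 184, 184, 185, 182, 183, 205, 210, 222, 244, 242, 241, 241, 243, 247, 248, 245, 243, 251, 210, 153, 114, 117, 111, 33, 32, 33]
215 150 [561.   -5.2]
215 160 [569.6  -5.3]
215 170 [578.3  -5.6]
215 180 [587.1  -5.9]
215 190 [596.1  -6.3]
215 200 [605.2  -6.7]
215 210 [614.5  -7.2]
215 220 [624.1  -7.8]
215 230 [633.9  -8.5]
400 150 [554.2 149.6]
400 160 [562.7 150.4]
400 170 [571.2 151.4]
400 180 [579.9 152.4]
400 190 [588.7 153.4]
400 200 [597.7 154.6]
400 210 [606.8 155.8]
400 220 [616.2 157.1]
400 230 [625.8 158.4]
[609.6 -46.1  76. ]
[597.7 214.1  76. ]
```

View pics/w3.png

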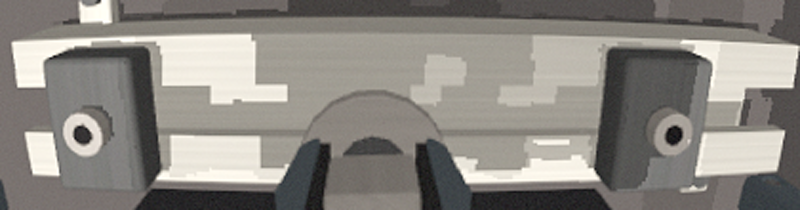

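```bash
python3 -m handwheel '[0,0,0,0.007,0.021,-0.15,-1, 0,0,0,0,0,-0.15,-1, 0,0,0,0,0,-0.03,-1, 0,0,0,0,0,-0.03,-1, 0,0,0,0,0,-0.03,-1, 0,0,0,0,0,0,-1]';python3 -m handwheel '[0,0,0,0,0,-0.03,-1, 0,0,0,0,0,0,-1]'
```

```text
time: 7.6
tool_pos: [601.6, 83.6, 273.2]
ee_rot: [0.0, -0.023, 1.0, 0.0]
contact_force: [-0.1, 0.1, -3.4]
finger_gap: 26.0
grip_force: 50.0
time: 7.8
tool_pos: [601.4, 83.6, 269.4]
ee_rot: [0.0, -0.023, 1.0, 0.0]
contact_force: [-0.4, 0.1, -3.1]
finger_gap: 25.9
grip_force: 50.0
```

```bash
python3 -m handwheel '[0,0,0,0,0,-0.035,-1, 0,0,0,0,0,-0.035,-1, 0,0,0,0,0,-0.03,-1,0,0,0,0,0,0,-1, 0,0,0,0,0,0,-1]'
```

```text
time: 8.3
tool_pos: [601.8, 83.6, 258.2]
ee_rot: [0.001, -0.023, 1.0, 0.0]
contact_force: [-0.7, 0.1, 4.4]
finger_gap: 26.1
grip_force: 50.0
```

```bash
python3 -m handwheel '[0,0,0,-0.005,0,-0.017,-1, 0,0,0,0,0,0,-1, 0,0,0,0,0,0,-1]'
```

```text
time: 8.6
tool_pos: [601.5, 83.6, 256.4]
ee_rot: [0.002, -0.023, 1.0, 0.0]
contact_force: [-0.4, -0.1, 5.4]
finger_gap: 26.3
grip_force: 50.0
```

```bash
python3 -m handwheel '[0,0,-0.05,0,0,0,-1, 0,0,-0.08,0,0,0,-1, 0,0,-0.09,0,0,0,-1, 0,0,-0.09,0,0,0,-1, 0,0,-0.09,0,0,0,-1, 0,0,-0.09,0,0,0,-1, 0,0,-0.09,0,0,0,-1, 0,0,-0.09,0,0,0,-1, 0,0,-0.09,0,0,0,-1, 0,0,-0.09,0,0,0,-1]';python3 -m handwheel '[0,0,-0.08,0,0,0,-1, 0,0,-0.07,0,0,0,-1, 0,0,0,0,0,0,-1, 0,0,0,0,0,0,-1]'
```

```text
time: 9.6
tool_pos: [601.4, 83.8, 256.4]
ee_rot: [0.001, 0.603, 0.798, 0.001]
contact_force: [-0.8, 0.8, 5.1]
finger_gap: 26.1
grip_force: 50.0
time: 10.0
tool_pos: [601.4, 83.8, 256.4]
ee_rot: [0.001, 0.691, 0.723, 0.001]
contact_force: [0.4, 0.3, 6.2]
finger_gap: 25.9
grip_force: 50.0
```

```bash
python3 -m handwheel '[0,0,0,0,0,0.017,-1, 0,0,0,0,0,0.017,-1, 0,0,0,0,0,0.012,-1, 0,0,0,0,0,0,-1, 0,0,0,0,0,0,-1]'
```

```text
time: 10.5
tool_pos: [601.3, 83.7, 261.3]
ee_rot: [0.0, 0.691, 0.723, 0.001]
contact_force: [2.3, 1.1, 3.4]
finger_gap: 26.2
grip_force: 50.0
```

```bash
python3 -m handwheel '[0,0,0,0,0,0,0.3, 0,0,0,0,0,0,0.3, 0,0,0,0,0,0,0.3, 0,0,0,0,0,0,0.3, 0,0,0,0,0,0,0.3]'; python3 -m handwheel '[0,0,0,0,0,0.3,0.3, 0,0,0,0,0,0.4,0.3, 0,0,0,0,0,0.4,0.3, 0,0,0,0,0,0.4,0.3, 0,0,0,-0.1,-0.3,0,0.3, 0,0,0,-0.1,-0.35,0,0.3, 0,0,0,-0.1,-0.35,0,0.3, 0,0,0,0,0,0,0.3]'
python3 look.py w4.png
python3 - <<'E'
from h import *
w=cap("side");a=cap("scene")
i=cv2.resize(w["color"][170:290,210:370],(640,480),interpolation=2)[:, :400]
j=cv2.resize(a["color"][220:340,210:310],(400,480),interpolation=2)
save({"color":np.hstack([i,j])},"s4.png")
for n in("ball","stylus_tip","bay","lever_knob","screen_edge","console"):
    A=finder.spot_point(a,n);B=finder.spot_point(w,n)
    for x in A[:3]:
        for y in B[:3]:
            P,e=two(a,x["at"],w,y["at"])
            if e<12: print(n,x["p"],y["p"],P,e)
E
```

```text
time: 11.0
tool_pos: [600.7, 83.6, 260.6]
ee_rot: [-0.0, 0.691, 0.723, -0.0]
contact_force: [0.2, 0.5, -0.1]
finger_gap: 58.7
grip_force: 0.0
time: 11.8
tool_pos: [563.4, -40.2, 441.2]
ee_rot: [0.0, 0.693, 0.721, -0.001]
contact_force: [0.5, 0.7, 0.3]
finger_gap: 59.8
grip_force: 0.0
[564.91 -36.28 440.91] [-0.    0.69  0.72  0.  ] [-0.08  0.29  1.52  0.    1.33 -0.13]
[560.38  38.65 420.89]
bay scene 0.58 [279.6 274.9] [595.93  78.11  50.  ]
bay side 0.72 [222.6 273.5] [599.26  82.92  50.  ]
stylus_tip scene 0.96 [302.1 352.1] [589.57 298.09 150.  ]
stylus_tip scene 0.28 [238.7 273.7] [553.31  50.14 150.  ]
stylus_tip side 0.71 [238.4 254.2] [589.94 288.22 150.  ]
ball wrist 0.91 [ 57.7 363.8] [578.31  58.43 298.91]
ball wrist 0.75 [ 29.6 124.2] [473.77  74.85 298.91]
ball scene 0.95 [209.1 437.8] [373.1  366.26 298.91]
ball scene 0.91 [210.7 354.8] [477.64 225.03 298.91]
ball side 0.78 [259.8 301.4] [400.1  514.42 298.91]
ball side 0.67 [233.5 352.4] [305.21 407.9  298.91]
stylus_tip 0.56 0.89 [585.71341277 291.30262111 144.2527911 ] 11.347851568815342
stylus_tip 0.48 0.31 [600.48288184  83.77769807  46.02103236] 4.379769414025201
stylus_tip 0.48 0.17 [595.93313899  78.99242929  40.56749132] 0.7900025513373982
bay 0.89 0.89 [595.30953963  75.17419591  37.78883506] 3.6200212889562087
lever_knob 0.66 0.38 [ 551.37044765 -324.07565676  126.82342488] 9.88977447707933
screen_edge 0.6 0.77 [ 565.06128288 -312.7047548   224.44277533] 6.842903457519982
console 0.8 0.77 [ 575.32821902 -335.888526    -13.96261935] 2.304411414520785
```

View pics/s4.png

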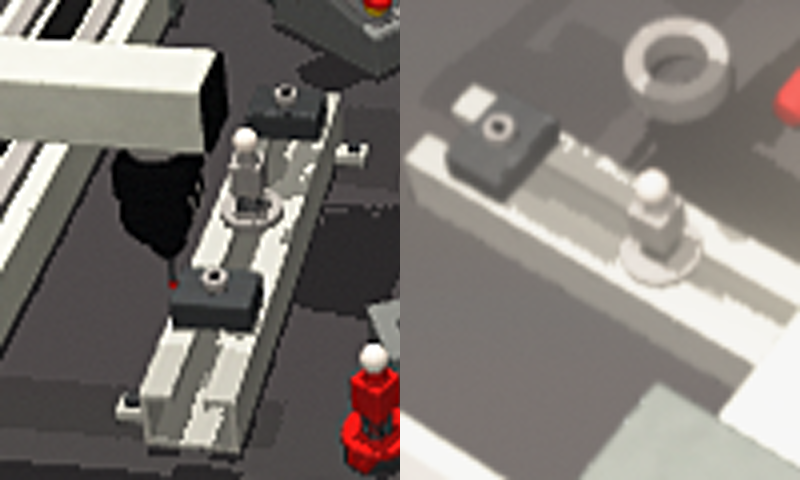

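View pics/w4.png

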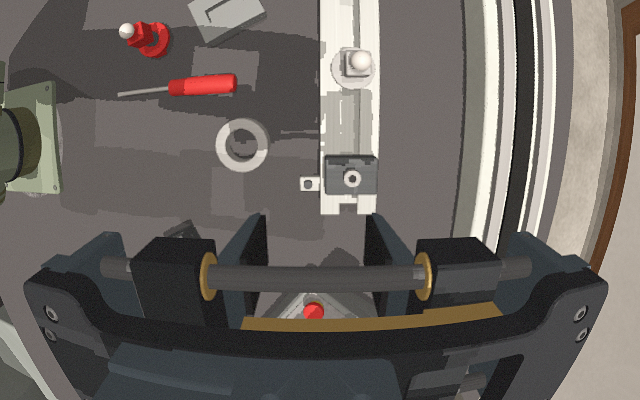

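Run:
```python
from h import *
np.set_printoptions(precision=1,suppress=True)
P={n:cap(n) for n in("scene","side","wrist")}
B=[]
for n,p in P.items():
    h=cv2.cvtColor(p["color"],cv2.COLOR_RGB2HSV); m=((h[...,0]<6)|(h[...,0]>174))&(h[...,1]>170)&(h[...,2]>90)
    k,l,st,ce=cv2.connectedComponentsWithStats(m.astype(np.uint8))
    for s,c in zip(st[1:],ce[1:]):
        if s[4]>8:
            q=onz(p,(c[1],c[0]),76,n=="wrist")
            if q[1]<-150: print("button",n,s[4],c,q)
    for nm in("lever_knob","screen_edge","console","jog_lever"):
        for r in finder.spot_point(p,nm)[:3]:
            z=dict(lever_knob=135,screen_edge=225,console=0,jog_lever=62)[nm]; print(nm,n,round(r["p"],2),np.array(r["at"]),onz(p,r["at"],z,n=="wrist"))
a=P["scene"]
m=finder.trace(a,"console")
if m:
    c=max(cv2.findContours(m[0]["pixels"].astype(np.uint8),0,2)[0],key=cv2.contourArea); print(cv2.approxPolyDP(c,3,True)[:,0].tolist())
i=cv2.resize(a["color"][90:260,90:230],(495,600),interpolation=2);save({"color":i},"c5.png")
```

```text
button scene 60 [189.  211.6] [ 573.3 -234.8   76. ]
lever_knob scene 0.57 [199. 165.] [ 607.2 -271.1  135. ]
lever_knob scene 0.52 [180.8 166.7] [ 558.9 -315.9  135. ]
screen_edge scene 0.96 [157.  158.4] [ 560.2 -314.   225. ]
screen_edge scene 0.19 [281.1 274.8] [678.5 162.2 225. ]
console scene 0.84 [213.9 170.6] [ 572.9 -331.1    0. ]
jog_lever scene 0.7 [200.9 163.2] [ 579.8 -332.7   62. ]
button side 38 [304.  168.5] [ 565.4 -228.3   76. ]
lever_knob side 0.41 [145.6 310.8] [ 553.2 -302.5  135. ]
screen_edge side 0.94 [122.6 307.3] [ 566.  -311.5  225. ]
console side 0.62 [172.1 311.3] [ 560.7 -331.2    0. ]
jog_lever side 0.45 [158.6 308.7] [ 569.2 -329.8   62. ]
button wrist 227 [311.1 312.3] [ 568.2 -229.9   76. ]
console wrist 0.9 [327.7 309.8] [ 568.8 -325.5    0. ]
[[140, 99], [122, 105], [127, 134], [95, 145], [96, 158], [117, 201], [115, 216], [121, 249], [144, 243], [157, 246], [203, 232], [189, 176], [160, 172]]
```

View pics/c5.png

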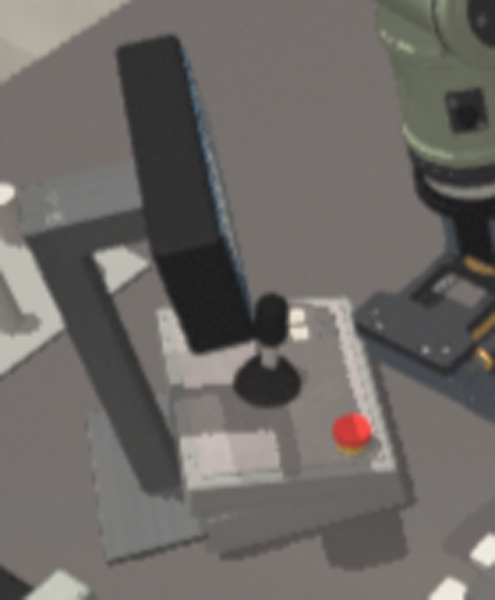

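```bash
python3 -m handwheel '[0,0,0.09,-0.117,-0.126,-0.053,0.1, 0,0,0.09,-0.117,-0.126,-0.053,0.1, 0,0,0.09,-0.117,-0.126,-0.053,0.1, 0,0,0.09,-0.117,-0.126,-0.053,0.1, 0,0,0.09,-0.117,-0.126,-0.053,0.1, 0,0,0.09,-0.117,-0.126,-0.053,0.1, 0,0,0.09,-0.117,-0.126,-0.053,0.1, -0.045,-0.0767,0,-0.117,-0.126,-0.053,0.1, -0.045,-0.0767,0,-0.117,-0.126,-0.053,0.1, -0.045,-0.0767,0,-0.117,-0.126,-0.053,0.1]';python3 -m handwheel '[-0.045,-0.0767,0,-0.117,-0.126,-0.053,0.1, -0.045,-0.0767,0,-0.117,-0.126,-0.053,0.1, 0,0,0,0,0,0,0.1,0,0,0,0,0,0,0.1]'
cat > con.py <<'E'
from h import *
import sys
from scipy.spatial.transform import Rotation as R
np.set_printoptions(precision=2,suppress=True)
P={n:cap(n) for n in("wrist","scene","side")}
save(P["wrist"],sys.argv[1])
s=status.state();w,x,y,z=s["ee_rot"];M=R.from_quat([x,y,z,w]).as_matrix()
print(s["time"],s["tool_pos"]);print(M);print("grasp pt",s["tool_pos"]+172*M[:,2],s["finger_gap"],s["contact_force"])
for n,p in P.items():
    for nm,zz in dict(lever_knob=135,screen_edge=225,stylus_tip=150,ball=121).items():
        for r in finder.spot_point(p,nm)[:3]: print(nm,n,round(r["p"],2),np.array(r["at"]),onz(p,r["at"],zz,n=="wrist"))
E
python3 con.py w6.png
```

```text
time: 14.9
tool_pos: [423.9, -188.1, 377.4]
ee_rot: [0.204, 0.259, 0.943, -0.055]
contact_force: [-0.8, 0.8, -0.9]
finger_gap: 50.2
grip_force: 0.0
time: 15.3
tool_pos: [396.2, -217.9, 364.7]
ee_rot: [0.33, 0.249, 0.906, -0.089]
contact_force: [0.3, -0.4, 0.9]
finger_gap: 50.5
grip_force: 0.0
15.45 [ 397.43 -217.79  365.33]
[[-0.66  0.51  0.56]
 [ 0.39  0.86 -0.32]
 [-0.64  0.   -0.77]]
grasp pt [ 492.95 -273.67  233.66] 50.2153945383077 [ 0.16  0.24 -0.77]
lever_knob wrist 0.84 [186.7 311.2] [ 554.83 -315.2   135.  ]
screen_edge wrist 0.78 [285.9 307.9] [ 564.23 -323.81  225.  ]
lever_knob scene 0.64 [179.3 164.8] [ 557.94 -324.24  135.  ]
stylus_tip scene 0.92 [302.9 351.1] [592.47 297.41 150.  ]
ball scene 0.66 [265.  271.9] [600.65  80.   121.  ]
ball scene 0.66 [213.3 354.3] [355.24 151.87 121.  ]
ball scene 0.64 [208.  437.6] [217.27 317.41 121.  ]
lever_knob side 0.56 [145.1 311. ] [ 553.26 -306.62  135.  ]
screen_edge side 0.82 [120.5 305. ] [ 578.33 -328.24  225.  ]
stylus_tip side 0.64 [238.7 254.3] [589.27 289.43 150.  ]
ball side 0.86 [259.7 303.7] [444.38 319.34 121.  ]
ball side 0.75 [278.1 395.4] [197.39 348.7  121.  ]
ball side 0.68 [232.1 351.6] [332.87 179.25 121.  ]
```

View pics/w6.png

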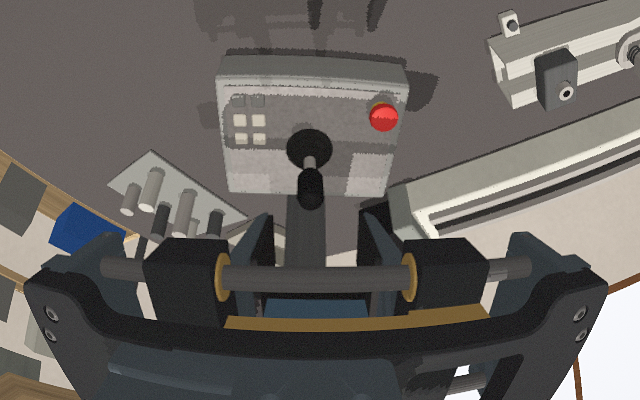

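```bash
python3 -m handwheel '[0,0,0,0.0875,-0.058,-0.1315,0.1, 0,0,0,0.0875,-0.058,-0.1315,0.1, 0,0,0,0.0875,-0.058,-0.1315,0.1, 0,0,0,0.0875,-0.058,-0.1315,0.1, 0,0,0,0.0875,-0.058,-0.1315,0.1, 0,0,0,0.0875,-0.058,-0.1315,0.1, 0,0,0,0,0,0,0.1, 0,0,0,0,0,0,0.1]'
python3 con.py w7.png
```

```text
time: 16.85
tool_pos: [460.1, -260.1, 271.9]
ee_rot: [0.329, 0.249, 0.907, -0.088]
contact_force: [0.4, -0.1, 0.2]
finger_gap: 50.4
grip_force: 0.0
17.0 [ 459.86 -259.95  272.83]
[[-0.66  0.51  0.55]
 [ 0.39  0.86 -0.32]
 [-0.64  0.   -0.77]]
grasp pt [ 555.11 -315.78  140.95] 50.166877217873356 [ 0.66 -0.27 -0.29]
lever_knob wrist 0.78 [243.6 313.4] [ 552.34 -315.23  135.  ]
lever_knob wrist 0.64 [ 37.4 638.4] [ 485.8  -151.28  135.  ]
lever_knob wrist 0.19 [109.5 310.8] [ 471.05 -267.52  135.  ]
lever_knob scene 0.45 [179.9 165.2] [ 558.88 -321.7   135.  ]
lever_knob scene 0.29 [293.2 284.6] [650.   158.19 135.  ]
screen_edge scene 0.56 [273.  274.5] [663.37 149.17 225.  ]
screen_edge scene 0.55 [156.8 155.8] [ 563.55 -320.03  225.  ]
screen_edge scene 0.26 [241.6 278.1] [594.82 103.95 225.  ]
stylus_tip scene 0.69 [303.9 349.7] [596.27 296.29 150.  ]
ball scene 0.9 [211.  438.8] [224.59 324.6  121.  ]
ball scene 0.84 [266.5 276.3] [597.98  91.18 121.  ]
ball scene 0.75 [271.9 378. ] [472.93 294.77 121.  ]
lever_knob side 0.75 [238.7 254.5] [595.7  271.84 135.  ]
screen_edge side 0.93 [121.8 303.5] [ 581.41 -316.1   225.  ]
stylus_tip side 0.61 [239.1 253. ] [592.28 291.7  150.  ]
stylus_tip side 0.54 [170.7 307.5] [520.94 -93.12 150.  ]
ball side 0.81 [277.2 395.7] [196.81 345.26 121.  ]
ball side 0.77 [204.6 271.6] [600.27  82.72 121.  ]
ball side 0.7 [257.7 303. ] [447.99 311.77 121.  ]
```

View pics/w7.png

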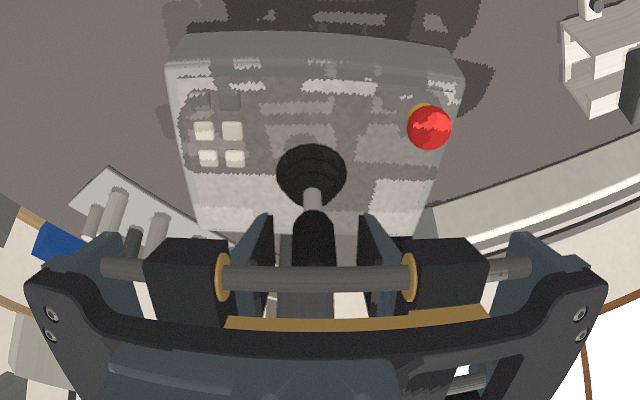

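```bash
python3 -m handwheel '[0,0,0,0,0,0,-0.2, 0,0,0,0,0,0,-0.2, 0,0,0,-0.04,-0.069,0,-0.2, 0,0,0,-0.04,-0.068,0,-0.2, 0,0,0,-0.04,-0.068,0,-0.2, 0,0,0,0,0,0,-0.2]'
cat > st.py <<'E'
from h import *
np.set_printoptions(precision=1,suppress=True)
u=np.array([-.045,.999])
P={n:cap(n) for n in("scene","side")}
s=status.state();print(s["time"],s["tool_pos"],s["contact_force"],s["finger_gap"])
for n,p in P.items():
    for nm,zz in dict(stylus_tip=150,ball=121,carriage=0,lever_knob=130).items():
        for r in finder.spot_point(p,nm)[:3]:
            q=onz(p,r["at"],zz); print(nm,n,round(r["p"],2),np.array(r["at"]),q[:2],"along",round((q[:2]-[601,83.7])@u,1))
    m=finder.trace(p,"carriage")
    if m: ys,xs=np.nonzero(m[0]["pixels"]);print("carriage trace",n,m[0]["at"],xs.mean(),ys.mean(),xs.min(),xs.max())
E
python3 st.py
```

```text
time: 18.2
tool_pos: [447.2, -281.2, 272.2]
ee_rot: [0.328, 0.249, 0.907, -0.086]
contact_force: [1.5, 9.8, 5.0]
finger_gap: 36.6
grip_force: 5.1
18.3 [ 447.5 -280.8  272.3] [1.6 9.  4.5] 36.66019326710767
stylus_tip scene 0.83 [303.6 351.2] [593.8 298.5] along 214.9
ball scene 0.9 [212.9 352.9] [356.2 148.2] along 75.5
ball scene 0.88 [211.  437.1] [227.1 321. ] along 253.9
ball scene 0.6 [269.3 372.4] [474.3 280.3] along 202.1
carriage scene 0.68 [266.7 273.3] [544.3  26. ] along -55.1
carriage scene 0.41 [258.1 379.5] [359.5 240.4] along 167.4
lever_knob scene 0.48 [176.9 165.2] [ 548.3 -334.6] along -415.5
carriage trace scene [340.7, 305.4] 306.36958443854996 332.7644783377542 240 376
stylus_tip side 0.75 [241.6 254.3] [585.5 301.5] along 218.3
ball side 0.82 [232.7 353.5] [327.1 181.1] along 109.6
ball side 0.68 [276.1 394.5] [200.1 341.7] along 275.8
ball side 0.65 [204.3 268.3] [611.   82.8] along -1.3
lever_knob side 0.52 [221.5 317.9] [436.7 157.1] along 80.7
carriage trace side [204.4, 175.0] 185.26917404129793 211.9352261553589 129 266
```

```bash
python3 -m handwheel '[0,0,0,0,0,0,-0.2, 0,0,0,0,0,0,-0.2, 0,0,0,0,0,0,-0.2, 0,0,0,0,0,0,-0.2, 0,0,0,0,0,0,-0.2, 0,0,0,0,0,0,-0.2, 0,0,0,0,0,0,-0.2, 0,0,0,0,0,0,-0.2, 0,0,0,0,0,0,-0.2, 0,0,0,0,0,0,-0.2]'
python3 st.py | egrep -v ball
```

```text
time: 19.8
tool_pos: [447.6, -280.5, 272.3]
ee_rot: [0.328, 0.248, 0.907, -0.086]
contact_force: [0.4, 9.1, 4.8]
finger_gap: 36.4
grip_force: 4.8
19.9 [ 447.7 -280.5  272.3] [1.6 8.4 4.4] 36.42246833539994
stylus_tip scene 0.78 [294.4 337.3] [592.2 261. ] along 177.5
lever_knob scene 0.5 [177.1 165.5] [ 548.4 -333.4] along -414.3
carriage trace scene [334.9, 285.9] 287.29411764705884 329.35554221688676 221 359
stylus_tip side 0.69 [230.2 256.5] [594.6 251.9] along 168.3
carriage trace side [196.2, 179.9] 190.44029352901936 203.46764509673116 137 270
```

```bash
R='[0,0,0,0,0,0,-0.2, 0,0,0,0,0,0,-0.2, 0,0,0,0,0,0,-0.2, 0,0,0,0,0,0,-0.2, 0,0,0,0,0,0,-0.2, 0,0,0,0,0,0,-0.2, 0,0,0,0,0,0,-0.2, 0,0,0,0,0,0,-0.2, 0,0,0,0,0,0,-0.2, 0,0,0,0,0,0,-0.2]'; true
python3 -m handwheel '[0,0,0,0,0,0,-0.2, 0,0,0,0,0,0,-0.2, 0,0,0,0,0,0,-0.2, 0,0,0,0,0,0,-0.2, 0,0,0,0,0,0,-0.2, 0,0,0,0,0,0,-0.2, 0,0,0,0,0,0,-0.2, 0,0,0,0,0,0,-0.2, 0,0,0,0,0,0,-0.2, 0,0,0,0,0,0,-0.2]'
python3 -m handwheel '[0,0,0,0,0,0,-0.2, 0,0,0,0,0,0,-0.2, 0,0,0,0,0,0,-0.2, 0,0,0,0,0,0,-0.2, 0,0,0,0,0,0,-0.2]'
cat > st2.py <<'E'
from h import *
np.set_printoptions(precision=1,suppress=True)
u=np.array([-.045,.999]); t=status.state()["time"]
P={n:cap(n) for n in("scene","side")}
for n,p in P.items():
    save(p,f"{n}_{t:.1f}.png")
    for r in finder.spot_point(p,"stylus_tip")[:2]:
        q=onz(p,r["at"],150); print(t,n,round(r["p"],2),np.array(r["at"]),"along",round((q[:2]-[601,83.7])@u,1))
print("now",status.state()["time"])
E
python3 st2.py
```

```text
time: 21.4
tool_pos: [447.6, -280.5, 272.3]
ee_rot: [0.328, 0.248, 0.907, -0.086]
contact_force: [1.1, 10.0, 4.9]
finger_gap: 36.6
grip_force: 4.8
time: 21.9
tool_pos: [447.7, -280.5, 272.3]
ee_rot: [0.328, 0.248, 0.907, -0.086]
contact_force: [1.7, 9.2, 4.7]
finger_gap: 36.4
grip_force: 4.8
21.9 scene 0.66 [283.1 312.7] along 116.0
21.9 scene 0.66 [191.4 258.1] along -156.7
21.9 side 0.83 [218.3 260.7] along 111.9
now 22.1
```

```bash
python3 -m handwheel '[0,0,0,0,0,0,-0.2, 0,0,0,0,0,0,-0.2, 0,0,0,0,0,0,-0.2, 0,0,0,0,0,0,-0.2, 0,0,0,0,0,0,-0.2, 0,0,0,0,0,0,-0.2, 0,0,0,0,0,0,-0.2, 0,0,0,0,0,0,-0.2, 0,0,0,0,0,0,-0.2, 0,0,0,0,0,0,-0.2]' | head -1
python3 -m handwheel '[0,0,0,0,0,0,-0.2, 0,0,0,0,0,0,-0.2, 0,0,0,0,0,0,-0.2, 0,0,0,0,0,0,-0.2, 0,0,0,0,0,0,-0.2, 0,0,0,0,0,0,-0.2, 0,0,0,0,0,0,-0.2, 0,0,0,0,0,0,-0.2, 0,0,0,0,0,0,-0.2, 0,0,0,0,0,0,-0.2]' | head -1
python3 st2.py
```

```text
time: 23.1
time: 24.1
24.1 scene 0.86 [269.5 293.5] along 59.1
24.1 scene 0.43 [216.2 171.7] along -287.3
24.1 side 0.72 [207.6 268.1] along 56.3
now 24.3
```

```bash
python3 -m handwheel '[0,0,0,0,0,0,-0.2, 0,0,0,0,0,0,-0.2, 0,0,0,0,0,0,-0.2, 0,0,0,0,0,0,-0.2, 0,0,0,0,0,0,-0.2, 0,0,0,0,0,0,-0.2, 0,0,0,0,0,0,-0.2, 0,0,0,0,0,0,-0.2, 0,0,0,0,0,0,-0.2, 0,0,0,0,0,0,-0.2]' | head -1
python3 -m handwheel '[0,0,0,0.12,0.205,0,-0.2, 0,0,0,0,0,0,-0.2, 0,0,0,0,0,0,-0.2, 0,0,0,0,0,0,-0.2, 0,0,0,0,0,0,-0.2]'
cat > st3.py <<'E'
from h import *
np.set_printoptions(precision=1,suppress=True)
def proj(p,X):
    T=np.linalg.inv(np.array(p["world_from_camera"]));c=T[:3,:3]@X+T[:3,3];v=np.array(p["camera_matrix"])@c;return v[:2]/v[2]
for n in("scene","side"):
  for k in range(2):
    p=cap(n); save(p,f"m_{n}{k}_{status.state()['time']:.1f}.png")
    S=finder.spot_point(p,"stylus_tip")[0]["at"]
    pb=proj(p,np.array([601,83.7,121])); ps=proj(p,np.array([601,83.7,150])); ex=proj(p,np.array([600.55,93.7,150]))-ps
    g=cv2.cvtColor(p["color"],cv2.COLOR_RGB2HSV); B=[r for r in finder.spot_point(p,"ball")]
    B=[r["at"] for r in B if np.hypot(r["at"][1]-pb[0],r["at"][0]-pb[1])<12]
    # red stylus tip
    h=((g[...,0]<8)|(g[...,0]>172))&(g[...,1]>120)&(g[...,2]>60); y,x=np.nonzero(h); d=np.hypot(x-S[1],y-S[0])<6
    tip=(x[d].mean(),y[d].mean()) if d.any() else None
    print(n,"stylus",S[1],S[0],"redtip",tip,d.sum(),"exp",ps,"px/10mm",ex,"ball",[(b[1],b[0]) for b in B],"exp",pb)
E
python3 st3.py
```

```text
time: 25.3
time: 25.8
tool_pos: [451.7, -274.4, 272.2]
ee_rot: [0.328, 0.249, 0.907, -0.088]
contact_force: [0.4, 5.2, 5.3]
finger_gap: 36.7
grip_force: 2.9
scene stylus 279.1 261.8 redtip None 0 exp [272.  258.8] px/10mm [3.5 1.9] ball [] exp [273.  265.9]
scene stylus 277.6 260.3 redtip None 0 exp [272.  258.8] px/10mm [3.5 1.9] ball [(273.9, 266.2)] exp [273.  265.9]
side stylus 271.7 197.2 redtip (np.float64(269.5), np.float64(199.5)) 4 exp [270.6 197.1] px/10mm [-0.7  1.8] ball [(271.5, 206.9)] exp [271.3 204.8]
side stylus 272.5 201.1 redtip (np.float64(269.6666666666667), np.float64(199.33333333333334)) 3 exp [270.6 197.1] px/10mm [-0.7  1.8] ball [(268.8, 202.9)] exp [271.3 204.8]
```

```bash
python3 -m handwheel '[0,0,0,0.04,0.068,0,-0.2, 0,0,0,0.03,0.05,0,-0.2, 0,0,0,0,0,0,-0.2, 0,0,0,0,0,0,-0.2, 0,0,0,0,0,0,-0.2]'
python3 st3.py
```

```text
time: 26.9
tool_pos: [459.3, -261.2, 271.4]
ee_rot: [0.327, 0.25, 0.907, -0.088]
contact_force: [-0.3, -0.4, 0.1]
finger_gap: 36.4
grip_force: 0.0
scene stylus 272.1 262.4 redtip None 0 exp [272.  258.8] px/10mm [3.5 1.9] ball [(272.0, 268.9)] exp [273.  265.9]
scene stylus 274.3 260.9 redtip None 0 exp [272.  258.8] px/10mm [3.5 1.9] ball [(274.1, 266.5)] exp [273.  265.9]
side stylus 271.5 199.6 redtip (np.float64(270.5), np.float64(198.5)) 4 exp [270.6 197.1] px/10mm [-0.7  1.8] ball [(267.7, 201.9)] exp [271.3 204.8]
side stylus 269.8 199.9 redtip (np.float64(270.5), np.float64(198.5)) 4 exp [270.6 197.1] px/10mm [-0.7  1.8] ball [(270.2, 202.5)] exp [271.3 204.8]
```

```bash
python3 -m handwheel '[0,0,0,0,0,0,0.2, 0,0,0,0,0,0,0.2, 0,0,0,-0.1,0.06,0.14,0.2, 0,0,0,-0.185,0.107,0.257,0.2, 0,0,0,-0.185,0.107,0.257,0.2, 0,0,0,-0.1,0.05,0.12,0.2]'
python3 -m handwheel '[0,0,0.08,-0.03,0.3,0.03,0.2, 0,0,0.08,-0.03,0.33,0.03,0.2, 0,0,0.08,-0.04,0.33,0.03,0.2, 0,0,0.08,-0.04,0.33,0.03,0.2, 0,0,0.046,-0.04,0.33,0.03,0.2, 0,0,0,-0.04,0.33,0.03,0.2, 0,0,0,-0.03,0.33,0.03,0.2, 0,0,0,-0.03,0.26,0.03,0.2, 0,0,0,0,0,0,0.2, 0,0,0,0,0,0,0.2]'
cat > st4.py <<'E'
from h import *
np.set_printoptions(precision=2,suppress=True)
def proj(p,X):
    T=np.linalg.inv(np.array(p["world_from_camera"]));c=T[:3,:3]@X+T[:3,3];K=np.array(p["camera_matrix"]);r=np.hypot(*c[:2]);th=np.arctan2(r,c[2])
    return np.array([K[0,2]+K[0,0]*th*c[0]/r,K[1,2]+K[1,1]*th*c[1]/r])
p=cap("wrist");save(p,"m_wrist_%.1f.png"%status.state()["time"])
pb,ps,p10=[proj(p,np.array(X)) for X in([601,83.7,121],[601,83.7,150],[600.55,93.7,150])]
print("exp ball",pb,"stylus",ps,"+10mm left",p10-ps)
for n in("ball","stylus_tip"): print(n,[(r["p"],np.array(r["at"])[::-1]) for r in finder.spot_point(p,n)[:4]])
h=cv2.cvtColor(p["color"],cv2.COLOR_RGB2HSV);Y,X=np.mgrid[:400,:640];near=np.hypot(X-ps[0],Y-ps[1])<40
red=near&((h[...,0]<8)|(h[...,0]>172))&(h[...,1]>120)&(h[...,2]>60);print("red",X[red].mean(),Y[red].mean(),red.sum())
c=np.hypot(X-pb[0],Y-pb[1])<16; wh=c&(h[...,1]<40)&(h[...,2]>150);print("white",X[wh].mean(),Y[wh].mean(),wh.sum(),X[wh].min(),X[wh].max())
np.save("w.npy",p["color"])
E
python3 st4.py
```

```text
time: 28.1
tool_pos: [390.1, -221.3, 366.8]
ee_rot: [0.329, 0.249, 0.907, -0.089]
contact_force: [-0.1, -0.4, 0.8]
finger_gap: 54.6
grip_force: 0.0
time: 29.1
tool_pos: [361.7, 48.9, 389.1]
ee_rot: [0.334, -0.02, 0.942, 0.008]
contact_force: [-0.6, 0.1, 0.3]
finger_gap: 55.1
grip_force: 0.0
exp ball [336.   190.86] stylus [337.06 212.64] +10mm left [ 9.13 -0.06]
ball [(0.89, array([336.5, 190.3])), (0.58, array([531.9,  91.8]))]
stylus_tip [(0.9, array([343.9, 208.9])), (0.47, array([338. , 191.1])), (0.32, array([333.6, 146.1]))]
red 347.0769230769231 213.30769230769232 13
white 335.63382899628255 194.1988847583643 538 321 351
```

Run:
```python
import numpy as np
a=np.load("w.npy").astype(int)
for r in range(206,220): print(r," ".join("%3d/%3d"%(a[r,c,0],a[r,c,1]) for c in range(333,354)))
```

```text
206 167/163 166/162 166/163 168/165 169/166 169/166 168/165 168/164 169/166 168/166 166/162 169/165 168/164 171/168 171/166 171/166 173/169 171/168 172/169 170/167 170/166
207 167/162 168/166 168/163 169/165 171/166 167/165 170/167 168/165 169/167 168/165 168/165 169/166 167/164 170/166 168/166 172/167 170/166 173/169 171/168 171/167 172/168
208 171/167 167/164 168/165 168/167 171/170 170/166 169/166 168/165 168/164 166/164 169/165 168/164 168/165 169/166 170/167 171/166 172/169 173/169 173/170 173/169 170/167
209 169/166 168/163 169/164 169/165 171/167 169/165 168/164 167/164 168/164 170/166 168/164 167/164 170/167 170/165 170/166 172/169 171/169 170/166 171/169 172/168 170/166
210 167/164 168/166 166/163 167/164 167/163 166/162 169/166 169/165 168/165 169/166 166/164 168/165 169/166 170/169 169/169 172/170 172/169 173/170 170/168 170/167 171/166
211 169/165 170/166 164/162 167/163 167/164 167/165 168/165 168/164 167/162 165/161 167/165 165/164 164/154 162/142 162/139 162/139 164/156 167/164 171/170 171/167 169/166
212 169/167 167/164 167/163 165/162 167/164 169/165 165/162 169/165 
[... 607 characters left out ...]
/167 173/166
216 169/166 168/166 169/167 168/165 169/164 170/166 169/166 168/164 169/165 169/166 168/166 173/173 149/135 104/ 81  58/ 64  66/ 71 115/102 162/160 173/169 174/170 171/167
217 166/163 170/168 169/166 168/164 170/167 172/168 170/167 167/164 169/167 169/164 168/165 174/171 144/142  99/ 99  57/ 60  74/ 76 116/112 165/162 173/169 172/168 172/168
218 180/176 180/177 177/173 178/175 170/166 174/170 176/173 174/170 176/171 177/175 176/172 180/178 147/145 101/ 99  62/ 62  71/ 69 123/121 173/169 181/178 178/174 178/175
219 221/217 221/218 221/215 214/210 175/170 191/189 194/191 193/190 194/190 191/188 195/193 197/194 163/162 107/106  58/ 57  73/ 74 132/130 190/185 199/197 195/192 194/191
```

```bash
python3 -m handwheel '[0,0,-0.073,0.03,-0.28,-0.023,0.2, 0,0,-0.073,0.03,-0.28,-0.023,0.2, 0,0,-0.073,0.03,-0.28,-0.023,0.2, 0,0,-0.073,0.03,-0.28,-0.023,0.2, 0,0,-0.074,0.03,-0.28,-0.023,0.2, 0,0,0,0.03,-0.28,-0.023,0.2, 0,0,0,0.03,-0.28,-0.023,0.2, 0,0,0,0.027,-0.28,-0.023,0.2, 0,0,0,0,0,0,0.2, 0,0,0,0,0,0,0.2]'; python3 -m handwheel '[0,0,0,0,0,0,0.2]'
```

```text
time: 30.25
tool_pos: [389.6, -221.4, 366.5]
ee_rot: [0.322, 0.251, 0.909, -0.087]
contact_force: [-1.7, 1.3, -0.5]
finger_gap: 54.3
grip_force: 0.0
time: 30.35
tool_pos: [389.7, -219.8, 366.8]
ee_rot: [0.323, 0.25, 0.909, -0.087]
contact_force: [0.4, 0.1, 0.8]
finger_gap: 54.5
grip_force: 0.0
```

```bash
python3 -m handwheel '[0,0,0,0.0967,-0.057,-0.1325,0.2, 0,0,0,0.0967,-0.057,-0.1325,0.2, 0,0,0,0.0967,-0.057,-0.1325,0.2, 0,0,0,0.0967,-0.057,-0.1325,0.2, 0,0,0,0.0967,-0.057,-0.1325,0.2, 0,0,0,0.0967,-0.057,-0.1325,0.2, 0,0,0,0,0,0,0.2, 0,0,0,0,0,0,-0.2, 0,0,0,0,0,0,-0.2, 0,0,0,0,0,0,-0.2]'; python3 -m handwheel '[0,0,0,0,0,0,-0.2]'
```

```text
time: 31.35
tool_pos: [459.6, -260.5, 272.7]
ee_rot: [0.324, 0.249, 0.909, -0.087]
contact_force: [1.0, 0.6, -0.1]
finger_gap: 36.7
grip_force: 0.0
time: 31.45
tool_pos: [459.7, -260.7, 272.5]
ee_rot: [0.324, 0.249, 0.909, -0.087]
contact_force: [0.0, -0.9, -0.8]
finger_gap: 36.8
grip_force: 0.0
```

```bash
python3 -m handwheel '[0,0,0,-0.034,-0.055,0,-0.2, 0,0,0,-0.034,-0.055,0,-0.2, 0,0,0,-0.034,-0.055,0,-0.2, 0,0,0,0,0,0,-0.2, 0,0,0,0.034,0.055,0,-0.2, 0,0,0,0.034,0.055,0,-0.2, 0,0,0,0.034,0.055,0,-0.2, 0,0,0,0,0,0,-0.2, 0,0,0,0,0,0,0.2, 0,0,0,0,0,0,0.2]'
python3 -m handwheel '[0,0,0,-0.1,0.06,0.14,0.2, 0,0,0,-0.185,0.107,0.257,0.2, 0,0,0,-0.185,0.107,0.257,0.2, 0,0,0,-0.1,0.05,0.12,0.2]'
python3 -m handwheel '[0,0,0.08,-0.03,0.3,0.03,0.2, 0,0,0.08,-0.03,0.33,0.03,0.2, 0,0,0.08,-0.04,0.33,0.03,0.2, 0,0,0.08,-0.04,0.33,0.03,0.2, 0,0,0.046,-0.04,0.33,0.03,0.2, 0,0,0,-0.04,0.33,0.03,0.2, 0,0,0,-0.03,0.33,0.03,0.2, 0,0,0,-0.03,0.26,0.03,0.2, 0,0,0,0,0,0,0.2, 0,0,0,0,0,0,0.2]'
python3 st4.py
```

```text
time: 32.45
tool_pos: [459.7, -261.2, 271.8]
ee_rot: [0.323, 0.25, 0.909, -0.087]
contact_force: [-0.0, 0.1, -0.8]
finger_gap: 49.9
grip_force: 0.0
time: 32.85
tool_pos: [390.3, -221.7, 366.9]
ee_rot: [0.325, 0.249, 0.908, -0.087]
contact_force: [0.1, -0.2, 0.0]
finger_gap: 54.7
grip_force: 0.0
time: 33.85
tool_pos: [361.8, 51.0, 389.5]
ee_rot: [0.33, -0.02, 0.944, 0.009]
contact_force: [0.7, -0.5, -0.5]
finger_gap: 54.7
grip_force: 0.0
exp ball [333.9  193.01] stylus [334.87 214.73] +10mm left [ 9.12 -0.06]
ball [(0.81, array([337.3, 191.6])), (0.62, array([528.4,  91.8]))]
stylus_tip [(0.7, array([336.7, 214. ]))]
red 337.5 215.71428571428572 14
white 333.59774436090225 196.25187969924812 532 319 349
```

```bash
python3 -c "
from plant import robot; print(robot.job_done())"
```

```text
the job is handed in; nothing more can be done
None
```

The job is handed in at about 34 s of the 64 s: the stand is in the rail's free stretch with its foot turned across, and by the measured heights and forces it is locked under both lips. The jog lever is released, the probe stopped about 3 mm left of the ball's centre (it took one small second nudge), and the arm is clear of everything.

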